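# Complete the glaze vial rack, then hold the storage chest open for it

## Task

I want to put this rack of glaze sample vials away in the wooden chest: stand the vial that was left on the clay tile fully down in the rack's empty hole and let go of it, then lift the chest's lid and hold it still, open at about 50 degrees from shut. The lid falls shut if released, so finish while still holding it with the gripper; leave the mug and the kiln post where they stand.

Things in the scene. Friction and masses are not known exactly. Their poses are not given: they have to be found in the camera images.
- lid (a joint): hinge of the chest's lid, in rad: 0 is shut, it grows as the front edge rises and stops at 1.4. The lid has no stay and falls shut from any angle if let go. Lid panel 170 mm front to back, 250 mm wide, 14 mm thick, about 0.5 kg (0.35 to 0.7)
- lid_tab (a point): grip point on the lid's tab, a flat wooden tongue 22 mm wide, 14 mm thick, sticking out 57 mm from the middle of the lid's front edge, in its plane. The point is mid-width, mid-thickness, 30 mm ahead of the edge, 200 mm from the hinge line; shut, about 122 mm above the bench with free space below. Axes turn with the lid: x from tab to hinge, y along the hinge line, z out of its upper face
- lid_hinge (a point): point on the hinge line at the middle of the chest's back (far) edge, 115.5 mm above the bench, level with the lid's underside when shut. Opening turns the lid about the +y axis of the chest through this point
- chest: wooden storage chest, fixed to the bench, open-topped box 170 mm front to back, 250 mm wide, 115 mm tall, under a hinged lid whose top when shut is 130 mm up; origin at the centre of its underside, -x is its front (tab side, towards the robot), y along the hinge line, z up
- rack: plywood vial rack, loose, 0.9 kg, 56 mm (x) by 182 mm (y) by 40 mm tall, with one row of four holes along its y axis, 42 mm apart; origin at the centre of its underside, z up
- rack_hole0 (a point): centre of the mouth of hole 0 (numbered along the rack's +y) on the rack's top, 40 mm above the bench; the hole is 22 mm wide, chamfered by 2 mm, 34 mm deep, so its floor is 6 mm above the bench
- rack_hole1 (a point): centre of the mouth of hole 1 (numbered along the rack's +y) on the rack's top, 40 mm above the bench; the hole is 22 mm wide, chamfered by 2 mm, 34 mm deep, so its floor is 6 mm above the bench
- rack_hole2 (a point): centre of the mouth of hole 2 (numbered along the rack's +y) on the rack's top, 40 mm above the bench; the hole is 22 mm wide, chamfered by 2 mm, 34 mm deep, so its floor is 6 mm above the bench
- rack_hole3 (a point): centre of the mouth of hole 3 (numbered along the rack's +y) on the rack's top, 40 mm above the bench; the hole is 22 mm wide, chamfered by 2 mm, 34 mm deep, so its floor is 6 mm above the bench
- vial_a: one of four alike flat-bottomed glass sample vials with white caps, straight cylinders 20 mm in diameter and 80 mm tall, 30 g, loose, upright; origin at the centre of the underside, z up. Three of the four stand in rack holes and one, which one differs, stands on the tile
- vial_b: one of four alike flat-bottomed glass sample vials with white caps, straight cylinders 20 mm in diameter and 80 mm tall, 30 g, loose, upright; origin at the centre of the underside, z up. Three of the four stand in rack holes and one, which one differs, stands on the tile
- vial_c: one of four alike flat-bottomed glass sample vials with white caps, straight cylinders 20 mm in diameter and 80 mm tall, 30 g, loose, upright; origin at the centre of the underside, z up. Three of the four stand in rack holes and one, which one differs, stands on the tile
- vial_d: one of four alike flat-bottomed glass sample vials with white caps, straight cylinders 20 mm in diameter and 80 mm tall, 30 g, loose, upright; origin at the centre of the underside, z up. Three of the four stand in rack holes and one, which one differs, stands on the tile
- tile: flat square clay tile, 80 by 80 by 6 mm, fixed on the bench near the rack's front; origin at the centre of its underside, z up; the fourth vial stands on its top
- mug: ceramic mug, 76 mm across, 85 mm tall, handle at its +y; bystander; origin at the centre of its underside
- post: square fireclay kiln post standing on end, 45 by 45 by 120 mm; bystander; origin at the centre of its underside

How it is judged (in metres and radians):
On the way, in this order (a step that is already met when the one before it is completed fails the run):
1. all four vials stand fully down in the rack's holes, let go ((horizontal distance between vial_a and rack_hole0 below 0.004 m or horizontal distance between vial_a and rack_hole1 below 0.004 m or horizontal distance between vial_a and rack_hole2 below 0.004 m or horizontal distance between vial_a and rack_hole3 below 0.004 m) and (horizontal distance between vial_b and rack_hole0 below 0.004 m or horizontal distance between vial_b and rack_hole1 below 0.004 m or horizontal distance between vial_b and rack_hole2 below 0.004 m or horizontal distance between vial_b and rack_hole3 below 0.004 m) and (horizontal distance between vial_c and rack_hole0 below 0.004 m or horizontal distance between vial_c and rack_hole1 below 0.004 m or horizontal distance between vial_c and rack_hole2 below 0.004 m or horizontal distance between vial_c and rack_hole3 below 0.004 m) and (horizontal distance between vial_d and rack_hole0 below 0.004 m or horizontal distance between vial_d and rack_hole1 below 0.004 m or horizontal distance between vial_d and rack_hole2 below 0.004 m or horizontal distance between vial_d and rack_hole3 below 0.004 m) and z of vial_a in the frame of rack between 0 and 0.01 m and z of vial_b in the frame of rack between 0 and 0.01 m and z of vial_c in the frame of rack between 0 and 0.01 m and z of vial_d in the frame of rack between 0 and 0.01 m and angle between each of vial_a, vial_b, vial_c, vial_d's own z axis and vertical below 0.12 rad and angle between rack's own z axis and vertical below 0.05 rad and height (world z) of rack below 0.005 m and contact force between the fingers and vial_a below 0.1 N and contact force between the fingers and vial_b below 0.1 N and contact force between the fingers and vial_c below 0.1 N and contact force between the fingers and vial_d below 0.1 N), for 0.2 s.
2. the gripper holds the lid open at 44 to 56 degrees (value of joint lid between 0.767945 and 0.977384 rad and contact force between the fingers and lid above 0.5 N and velocity of joint lid between -0.08 and 0.08 rad/s and contact force between lid and vial_a below 0.1 N and contact force between lid and vial_b below 0.1 N and contact force between lid and vial_c below 0.1 N and contact force between lid and vial_d below 0.1 N and contact force between lid and rack below 0.1 N and contact force between lid and mug below 0.1 N and contact force between lid and post below 0.1 N), for 0.2 s.
At the end, for the whole second after the job is handed in: All four vials stand upright in rack holes (within 4 mm of centre and of the floor), untouched, the rack flat on the bench; the fingers hold the lid still (under 0.08 rad/s) at 50 degrees, 6 either way, with over 0.5 N, and no loose object props it (all of step 1 and all of step 2); the arm keeps its last pose, push and grip.
It fails at once if the mug is moved by more than 30 mm or tipped over (distance of mug from where it was at the start of the episode above 0.03 m or angle between mug's own z axis and vertical above 0.4 rad).
It fails at once if the post is moved by more than 30 mm or tipped over (distance of post from where it was at the start of the episode above 0.03 m or angle between post's own z axis and vertical above 0.4 rad).
It also fails if it takes over 64 s, if anything falls off the work surface, if the arm or the gripper's body presses on something with over 40 N, if the wrist force passes 120 N, or if a joint passes its speed limit or range.

## Robot

A 6-joint arm with a two-finger parallel gripper is mounted at the origin on the work surface. World frame = base frame: x ahead of the robot, y to its left, z up, the work surface at z = 0. Lengths are in m, angles in degrees, forces in N, time in s.
With the tool pointing down it reaches from about 0.375 to 0.925 m from the base axis. Payload 5.7 kg.
Tool frame: the origin (TCP) lies midway between the tips of the shut fingers; the grasp point (between the pads) lies behind it (ctrl.tcp_to_grasp is the z of the grasp point in the tool frame, in m); z points along the fingers, y is the direction in which the jaws open and shut (so a half turn about z gives the same grasp; the last joint's range is limited). The gripper opens to 88 mm and grips with 3 to 60 N. Pads are 20 mm wide; open, the fingers measure 115 mm over their backs; the gripper's body (75 mm by 178 mm) begins 61 mm behind the grasp point.
Start: joints at [67.661, 20.558, 86.54, -0, 72.909, -6.595], TCP at [0.163, 0.577, 0.223] pointing down, gripper open.
Joint ranges: [-170.27, 170.27], [-57.76, 135], [12.27, 136.19], [-55.21, 235.2], [11.17, 155.16], [-170.74, 170.74]. Speed limits (degrees/s): [136.94, 136.94, 180, 180, 180, 180].

## Interface

Orientations are given as a 3x3 rotation matrix whose columns are the frame's x, y, z axes.
In Python, from workcell import readout, get_image, ctrl gives the robot as it stands. The module is installed in compiled form; this text tells all that it offers.
- The arm moves only by the tool servo_tool, never from a script. Its argument "plan" is a list that holds one entry, the list of rows, each a list of 5 numbers: the shift along the world's x, y, z normalised to -1 to 1, where 1 is 0.1 m, then the turn about the world's z normalised to -1 to 1, where 1 is 2 rad, then the gripper's target within -1 to 1 (fully open at 1, half-way at 0, shut at -1). A call has 1 to 8 rows; each row is the pose to reach, as a shift and turn from the pose measured when the call began; what a row does not reach only later rows make up. A row lasts 1/10 s, in which the tool goes at most 50 mm and 8.59 degrees, less where a joint would pass 70% of its speed; a pose out of reach is approached as far as the arm can. A call with a number of a shift or a turn outside -1 to 1 is refused whole. A call with a gripper value outside its range is refused whole. The fingers move at their own pace and stop on an object; "squeeze" is the grip in N (left out, the last holds). Time passes only in rows, so rows that repeat a pose let the fingers close. It gives the time, the measured TCP pose, the force and the opening at its end, in the units of the state.
- readout.get_state(): the state, without advancing time (a new reading comes with each control period).
- get_image(name): name is "scene" or "top"; returns a dict with "frame" (420x560x3 uint8, red, green, blue), "vertical_fov" (degrees; the focal length in pixels is half the picture's height over the tangent of half this angle, whatever the lens; pixels are square), "cx", "cy" (the principal point, pixels), "xyz" and "rotation" of the camera in the world. Camera axes: x right, y up, looking along -z (the intrinsics and any distortion apply to the point x, -y, -z); pixel columns grow to the right and rows downward; lengths in m; the calibration is good to about 2 mm. A picture is of the moment at which its call begins. There is no depth.
- ctrl.job_done(): hands the job in, once; it reports no verdict.
The state is a dict: "t": time; "qpos": joint angles; "qvel": joint speeds; "tau": joint torques, N m; "ee_pos": TCP position; "tool_rot": TCP orientation; "contact_force": force on the tool from outside, world axes, zero at the start; "ft_torque": the same for the moment, N m; "gripper_width": opening from 0.0 (shut) to 1.0 (fully open).
Only numpy, scipy, OpenCV 4.12 (cv2) and the standard library are available. Lean on these libraries where they do the work, as an engineer would, in place of code of your own. Each camera call takes 0.05 s, during which the arm holds its last target.

## Working session

There is one attempt and no reset: what is moved stays moved. The work goes in short steps, Python scripts to look and compute and a tool call to move; the robot and the scene stay as the last step left them, time stands still between calls to the robot, and variables do not carry over. Pictures are saved under pics/ and viewed, and the job is handed in when it is done.

Besides the shell and the picture viewer there is one more tool, called after "Request:" as name(argument=value, ...) on one line, values as JSON. servo_tool: Moves the arm, as the interface text tells. Scaled input: -1 to 1 covers 0.1 m each way for a shift and 2 rad each way for a turn. Its arguments: {"type":"object","properties":{"plan":{"type":"array"},"squeeze":{"type":"number"}},"required":["plan"]}

```bash
mkdir -p pics; python3 - <<'E'
from workcell import readout,get_image,ctrl
import cv2
s=readout.get_state(); print(s); print(ctrl.tcp_to_grasp,[a for a in dir(ctrl) if a[0]!='_'])
for n in('scene','top'):
    d=get_image(n); cv2.imwrite(f'pics/{n}0.png',d['frame'][:,:,::-1]); print({k:v for k,v in d.items() if k!='frame'})
E
```

```text
{'t': 0.0, 'qpos': array([ 6.76608543e+01,  2.05955482e+01,  8.65981095e+01, -1.93500467e-04,
        7.29075691e+01, -6.59575754e+00]), 'qvel': array([-0.06486518, -0.01460496, -0.090138  , -0.10089564,  0.00638916,
       -0.05899266]), 'tau': array([-1.12133592e-03, -5.15353382e+01, -2.70723706e+01,  6.71560457e-02,
        3.48974776e-02, -1.37081988e-04]), 'ee_pos': array([0.16255702, 0.57685541, 0.22184022]), 'tool_rot': array([[-9.62486757e-01,  2.71327837e-01, -6.68531251e-04],
       [ 2.71328587e-01,  9.62485389e-01, -1.63537361e-03],
       [ 1.99729176e-04, -1.75541709e-03, -9.99998439e-01]]), 'contact_force': array([0.20547087, 0.25562803, 0.84685461]), 'ft_torque': array([-0.04108744, -0.04577659,  0.05141172]), 'gripper_width': 1.0004029593769015}
-0.0187 ['PlanningError', 'job_done', 'tcp_to_grasp']
{'vertical_fov': 43.14464367655141, 'cx': 283.807823821394, 'cy': 209.35758042909794, 'xyz': array([1.13191073, 0.53452446, 0.8032242 ]), 'rotation': array([[-0.66789027, -0.50488586,  0.54682068],
       [ 0.74417137, -0.44170192,  0.50110716],
       [-0.01147017,  0.74161289,  0.67073002]])}
{'vertical_fov': 54.13552873196587, 'cx': 280.6840431111654, 'cy': 205.71266148537137, 'xyz': array([0.43687083, 0.00575085, 1.11393899]), 'rotation': array([[-0.01969959,  0.99193262, -0.12522619],
       [-0.99979693, -0.02007623, -0.00174626],
       [-0.00424624,  0.12516636,  0.99212668]])}
```

View pics/scene0.png

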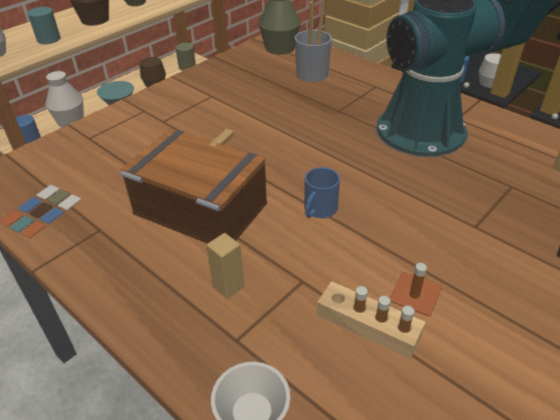

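View pics/top0.png

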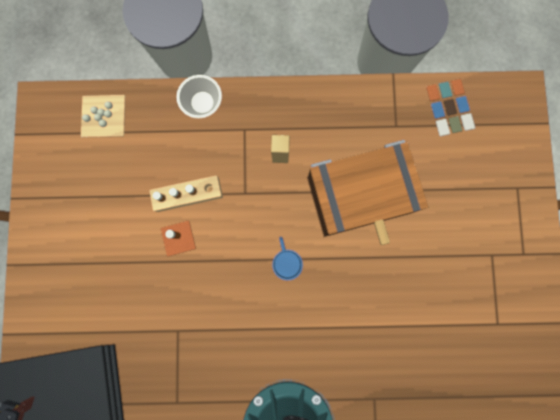

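```bash
cat > h.py <<'E'
import numpy as np,cv2
from workcell import readout,get_image,ctrl
def cam(n): return get_image(n)
def f(d): return 210/np.tan(np.radians(d['vertical_fov']/2))
def ray(d,u,v):
    p=np.array([(u-d['cx'])/f(d),-(v-d['cy'])/f(d),-1.]); r=d['rotation']@p; return d['xyz'],r/np.linalg.norm(r)
def plane(d,u,v,z):
    o,r=ray(d,u,v); return o+r*(z-o[2])/r[2]
def proj(d,P):
    p=d['rotation'].T@(np.asarray(P,float)-d['xyz']); return np.array([d['cx']+f(d)*p[0]/-p[2], d['cy']-f(d)*p[1]/-p[2]])
def tri(a,ua,b,ub):
    o1,r1=ray(a,*ua);o2,r2=ray(b,*ub)
    A=np.stack([r1,-r2],1);t=np.linalg.lstsq(A,o2-o1,rcond=None)[0]
    p,q=o1+t[0]*r1,o2+t[1]*r2
    return (p+q)/2,np.linalg.norm(p-q)
E
python3 - <<'E'
from h import *
s=cam('scene');t=cam('top')
p=readout.get_state()['ee_pos'];print(proj(s,p),proj(t,p),proj(t,[0,0,0]),proj(s,[0,0,0]))
def crop(d,n,x,y,w,h,k):
    cv2.imwrite(f'pics/{n}.png',cv2.resize(d['frame'][y:y+h,x:x+w,::-1],None,fx=k,fy=k,interpolation=cv2.INTER_CUBIC))
crop(t,'t1',140,165,110,95,7)
crop(s,'s1',310,255,140,100,5)
crop(t,'t2',300,130,140,120,5)
crop(s,'s2',110,120,170,130,4)
E
```

```text
[689.19244942 185.94812922] [  9.41856664 396.40106718] [288.15062732 429.74194554] [420.70820503 130.40364511]
```

View pics/t1.png

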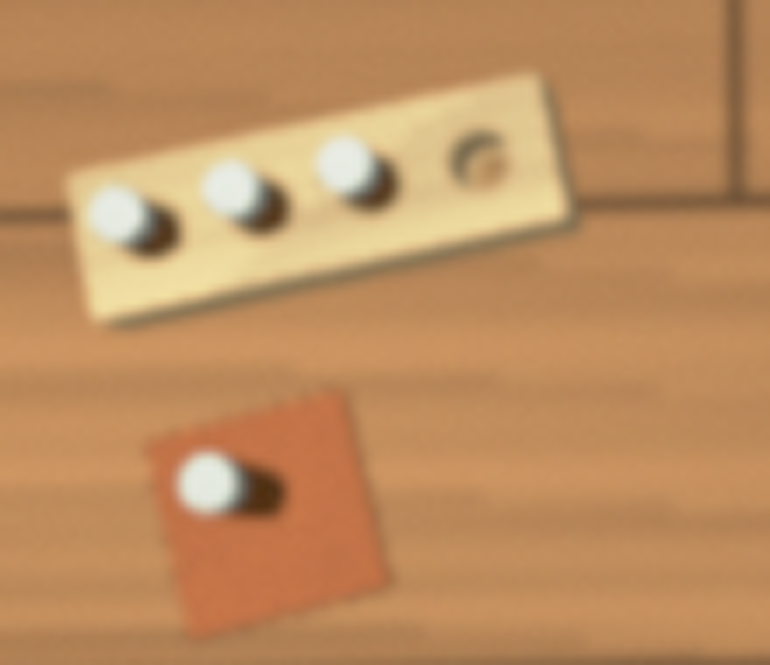

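View pics/s1.png

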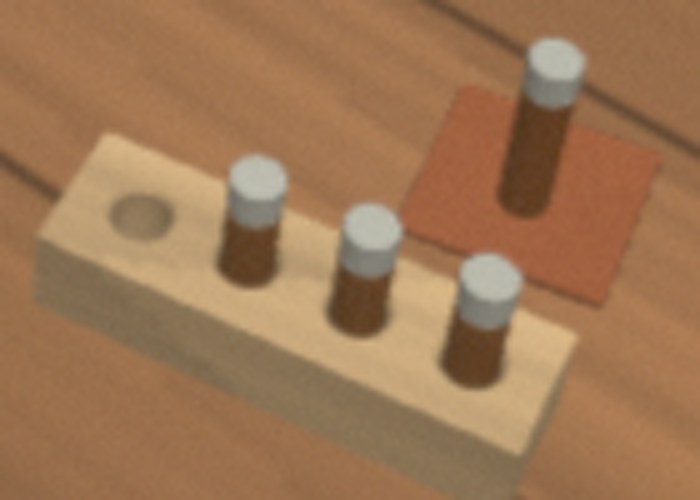

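View pics/t2.png

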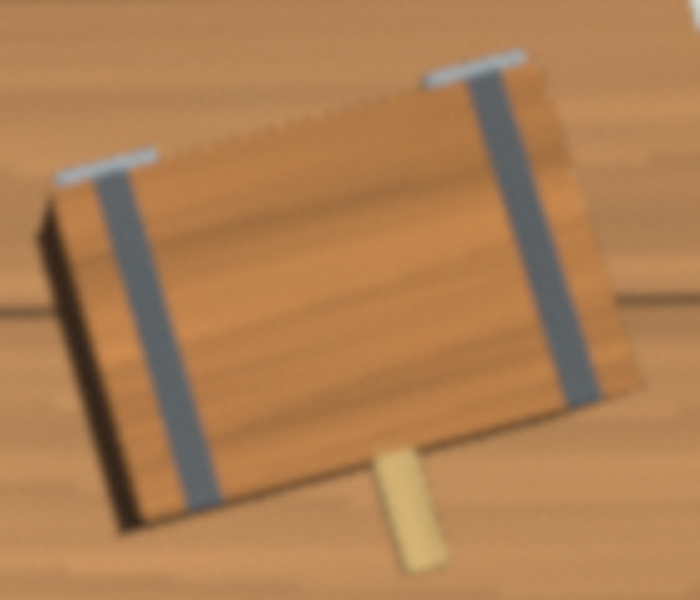

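View pics/s2.png

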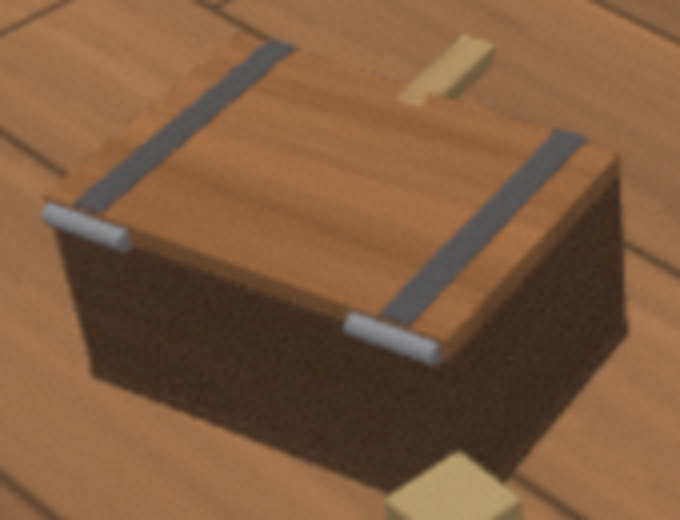

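```bash
python3 - <<'E'
from h import *
s=cam('scene');t=cam('top')
T=lambda U,V:((U+.5)/7-.5+140,(V+.5)/7-.5+165)
S=lambda U,V:((U+.5)/5-.5+310,(V+.5)/5-.5+255)
T2=lambda U,V:((U+.5)/5-.5+300,(V+.5)/5-.5+130)
S2=lambda U,V:((U+.5)/4-.5+110,(V+.5)/4-.5+120)
L={'v3':(T(117,212),S(490,273)),'v2':(T(231,188),S(371,224)),'v1':(T(346,164),S(257,175)),'tile':(T(208,483),S(555,58)),'hole':(T(481,160),S(141,217)),
'rackA -y+x':(T(541,75),S(38,236)),'rackB +y+x':(T(66,175),S(524,456)),'rackC -y-x':(T(570,217),S(108,134)),'rackD +y-x':(T(94,322),S(577,339)),
'tileNE':(T(345,390),S(403,224)),'tileNW':(T(148,442),S(602,304)),'tileSE':(T(388,580),S(468,87)),'tileSW':(T(194,638),S(660,160)),
'lid fr':(T2(640,388),S2(242,38)),'lid fl':(T2(138,524),S2(617,157)),
'tab end r':(T2(444,562),S2(464,36)),'tab end l':(T2(410,571),S2(493,46)),'tab root r':(T2(415,450),S2(403,96))}
for k,(a,b) in L.items():
    p,e=tri(t,a,s,b)
    z={'v':.086,'h':.04,'r':.04,'t':.006,'l':.13}[k[0]]
    if k=='tile': z=.086
    if k.startswith('tab'): z=.129
    print(k,p.round(4),round(e,4),'T@z',plane(t,*a,z)[:2].round(4),'S@z',plane(s,*b,z)[:2].round(4))
E
```

```text
v3 [0.5999 0.3203 0.0915] 0.0001 T@z [0.6007 0.322 ] S@z [0.5958 0.3187]
v2 [0.608  0.2794 0.0907] 0.0005 T@z [0.6087 0.2809] S@z [0.6048 0.2776]
v1 [0.616  0.2382 0.0903] 0.0003 T@z [0.6166 0.2393] S@z [0.6129 0.2362]
tile [0.5019 0.2864 0.0898] 0.0006 T@z [0.502  0.2877] S@z [0.4987 0.2848]
hole [0.6247 0.1982 0.0424] 0.0001 T@z [0.6252 0.1986] S@z [0.6231 0.1971]
rackA -y+x [0.6565 0.1757 0.0431] 0.001 T@z [0.6574 0.1758] S@z [0.6543 0.1747]
rackB +y+x [0.6217 0.3546 0.0445] 0.0006 T@z [0.6226 0.3558] S@z [0.6184 0.3537]
rackC -y-x [0.6021 0.1649 0.0421] 0.0008 T@z [0.6026 0.1649] S@z [0.6003 0.1642]
rackD +y-x [0.5664 0.3432 0.0414] 0.001 T@z [0.5663 0.3441] S@z [0.5657 0.3425]
tileNE [0.5409 0.2577 0.0087] 0.0029 T@z [0.542  0.2571] S@z [0.538  0.2579]
tileNW [0.5229 0.3328 0.0081] 0.001 T@z [0.5234 0.333 ] S@z [0.521  0.3327]
tileSE [0.4678 0.24   0.0099] 0.0019 T@z [0.4685 0.24  ] S@z [0.464  0.2393]
tileSW [0.4476 0.3144 0.0064] 0.0007 T@z [0.4478 0.3142] S@z [0.447  0.3145]
lid fr [ 0.5503 -0.3464  0.1294] 0.0002 T@z [ 0.5503 -0.3462] S@z [ 0.5508 -0.3455]
lid fl [ 0.4912 -0.1042  0.1301] 0.0048 T@z [ 0.4897 -0.1024] S@z [ 0.4924 -0.1064]
tab end r [ 0.469  -0.2473  0.1329] 0.0011 T@z [ 0.4687 -0.2478] S@z [ 0.4654 -0.2523]
tab end l [ 0.4643 -0.2303  0.1314] 0.0012 T@z [ 0.4648 -0.2314] S@z [ 0.4616 -0.2325]
tab root r [ 0.5237 -0.2387  0.1245] 0.0022 T@z [ 0.5226 -0.2367] S@z [ 0.5282 -0.2346]
```

Request:
servo_tool(plan=[[[0.25,-0.2,0,-0.04,1],[0.5,-0.4,0,-0.08,1],[0.75,-0.6,0,-0.12,1],[1,-0.85,0,-0.16,1]]])

```text
t: 0.7
ee_pos: [0.2636, 0.4919, 0.2223]
tool_rot: [[-0.827, 0.563, -0.0], [0.563, 0.827, -0.0], [0.0, -0.0, -1.0]]
contact_force: [-0.1, -0.3, 0.1]
gripper_width: 1.003
```

Request:
servo_tool(plan=[[[0.25,-0.2,0,-0.04,1],[0.5,-0.4,0,-0.08,1],[0.75,-0.6,0,-0.12,1],[1,-0.85,0,-0.16,1]]])

```text
t: 1.1
ee_pos: [0.3646, 0.4064, 0.2225]
tool_rot: [[-0.605, 0.796, 0.0], [0.796, 0.605, 0.001], [0.0, 0.001, -1.0]]
contact_force: [-0.3, 0.6, 0.2]
gripper_width: 1.001
```

Request:
servo_tool(plan=[[[0.25,-0.2,0,-0.04,1],[0.5,-0.4,0,-0.08,1],[0.75,-0.6,0,-0.12,1],[1,-0.85,0,-0.16,1],[1,-0.85,0,-0.16,1]]])

```text
t: 1.6
ee_pos: [0.4677, 0.3189, 0.2225]
tool_rot: [[-0.319, 0.948, 0.002], [0.948, 0.319, -0.0], [-0.001, 0.002, -1.0]]
contact_force: [-0.5, 0.5, 0.3]
gripper_width: 1.0
```

Request:
servo_tool(plan=[[[0.16,-0.16,-0.2,-0.03,1],[0.33,-0.33,-0.5,-0.065,1],[0.33,-0.33,-0.75,-0.065,1],[0.33,-0.33,-0.75,-0.065,1]]])

```text
t: 2.0
ee_pos: [0.498, 0.2847, 0.1443]
tool_rot: [[-0.194, 0.981, -0.005], [0.981, 0.194, -0.003], [-0.002, -0.005, -1.0]]
contact_force: [-0.1, -0.3, -0.6]
gripper_width: 1.003
```

```bash
python3 - <<'E'
from h import *
st=readout.get_state();print(st['ee_pos'],st['qpos'].round(1),st['tool_rot'].round(3).tolist())
for n,(x,y,w,h) in {'scene':(300,180,170,170),'top':(120,140,140,130)}.items():
    d=cam(n);print(proj(d,st['ee_pos']),proj(d,[.5003,.2862,.086]))
    cv2.imwrite(f'pics/{n}1.png',cv2.resize(d['frame'][y:y+h,x:x+w,::-1],None,fx=4,fy=4,interpolation=cv2.INTER_CUBIC)[:600])
E
```

```text
[0.49802843 0.28469781 0.1442516 ] [22.9 23.2 94.7 -0.1 62.3 11.8] [[-0.194, 0.981, -0.005], [0.981, 0.194, -0.003], [-0.002, -0.005, -1.0]]
[426.21934448 243.25351479] [420.81669887 267.07418506]
[163.78850314 233.79877035] [169.87184052 234.23781011]
```

View pics/scene1.png

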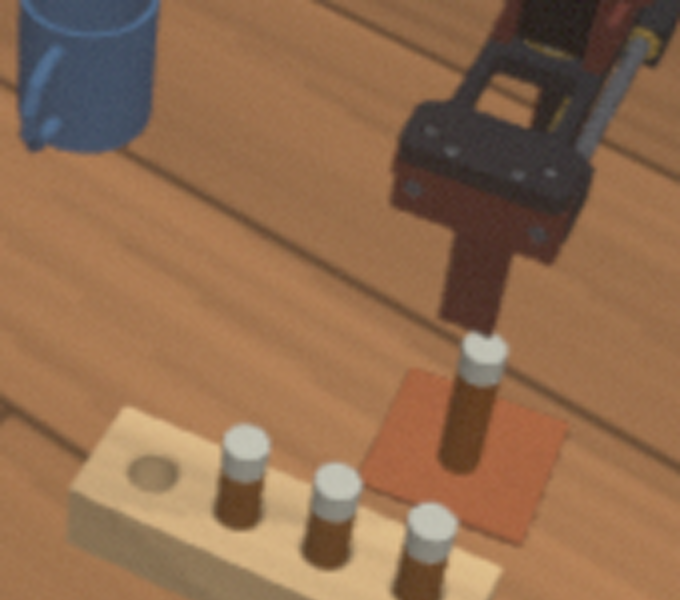

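View pics/top1.png

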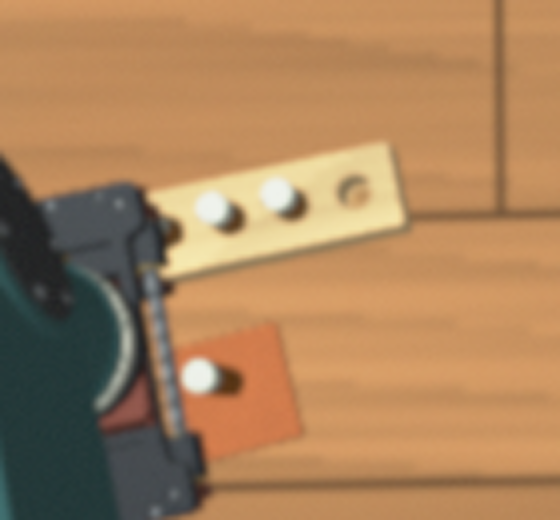

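Request:
servo_tool(plan=[[[0.02,0.015,-0.25,0,1],[0.02,0.015,-0.5,0,1],[0.02,0.015,-0.75,0,1],[0.02,0.015,-0.94,0,1],[0.02,0.015,-0.94,0,1]]])

```text
t: 2.6
ee_pos: [0.5009, 0.2882, 0.053]
tool_rot: [[-0.196, 0.981, -0.001], [0.981, 0.196, -0.002], [-0.001, -0.001, -1.0]]
contact_force: [0.4, -0.8, -0.4]
gripper_width: 1.0
```

```bash
python3 - <<'E'
from h import *
st=readout.get_state();print(st['ee_pos'],st['contact_force'])
n,(x,y,w,h) = 'scene',(360,220,110,90)
d=cam(n)
R=st['tool_rot'];p=st['ee_pos']
for k in(.044,-.044):
  for q in (-.01,.01): print(((proj(d,p+R[:,1]*k+R[:,0]*q)-[x,y])*6).round())
cv2.imwrite(f'pics/{n}2.png',cv2.resize(d['frame'][y:y+h,x:x+w,::-1],None,fx=6,fy=6,interpolation=cv2.INTER_CUBIC)[:600])
E
```

```text
[0.50085496 0.28818954 0.05296858] [ 0.37980544 -0.75691153 -0.44231767]
[268. 445.]
[333. 472.]
[370. 254.]
[432. 278.]
```

View pics/scene2.png

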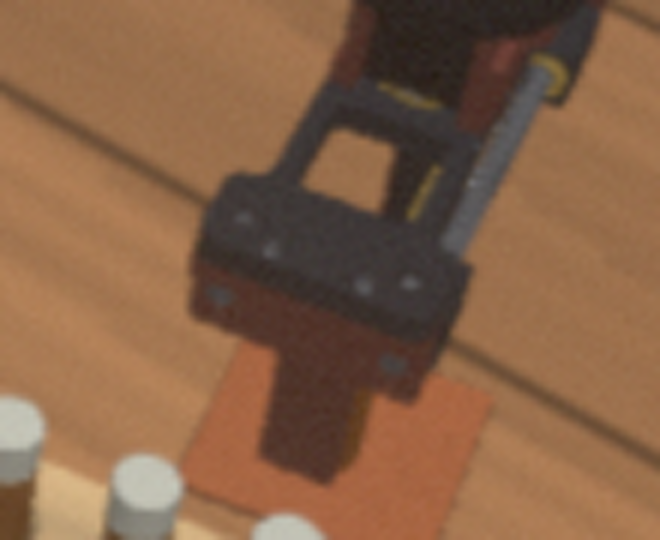

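Request:
servo_tool(plan=[[[0,-0.015,-0.02,0,1],[0,-0.015,-0.02,0,0],[0,-0.015,-0.02,0,-1],[0,-0.015,-0.02,0,-1],[0,-0.015,-0.02,0,-1],[0,-0.015,-0.02,0,-1],[0,-0.015,-0.02,0,-1],[0,-0.015,-0.02,0,-1]]], squeeze=15)

```text
t: 3.45
ee_pos: [0.5017, 0.2869, 0.0521]
tool_rot: [[-0.196, 0.981, 0.0], [0.981, 0.196, -0.001], [-0.001, 0.0, -1.0]]
contact_force: [0.1, 0.1, -0.0]
gripper_width: 0.4
```

Request:
servo_tool(plan=[[[0,0,0,0,-1],[0,0,0,0,-1]]])

```text
t: 3.65
ee_pos: [0.5017, 0.2869, 0.052]
tool_rot: [[-0.196, 0.981, 0.0], [0.981, 0.196, -0.001], [-0.001, 0.0, -1.0]]
contact_force: [-0.4, -0.4, -0.1]
gripper_width: 0.227
```

Request:
servo_tool(plan=[[[0,0,0,0,-1],[0,0,0,0,-1],[0,0,0.1,0,-1],[0,0,0.3,0,-1],[0,0,0.5,0,-1],[0,0,0.75,0,-1],[0,0,1,0,-1],[0,0,1,0,-1]]])

```text
t: 4.45
ee_pos: [0.5042, 0.288, 0.156]
tool_rot: [[-0.196, 0.981, 0.007], [0.981, 0.196, 0.002], [0.0, 0.007, -1.0]]
contact_force: [0.2, -0.1, 0.4]
gripper_width: 0.222
```

```bash
python3 - <<'E'
from h import *
st=readout.get_state();p=st['ee_pos'];print(p,st['contact_force'],st['gripper_width'])
n,(x,y,w,h) = 'scene',(360,160,130,120)
d=cam(n)
for z in (.032,-.048): print(((proj(d,p+[0,0,z])-[x,y])*5).round())
cv2.imwrite(f'pics/{n}3.png',cv2.resize(d['frame'][y:y+h,x:x+w,::-1],None,fx=5,fy=5,interpolation=cv2.INTER_CUBIC)[:600])
E
```

```text
[0.5041604  0.28800904 0.15603532] [ 0.23026421 -0.14941255  0.37759162] 0.2221358089865828
[352. 339.]
[313. 502.]
```

View pics/scene3.png

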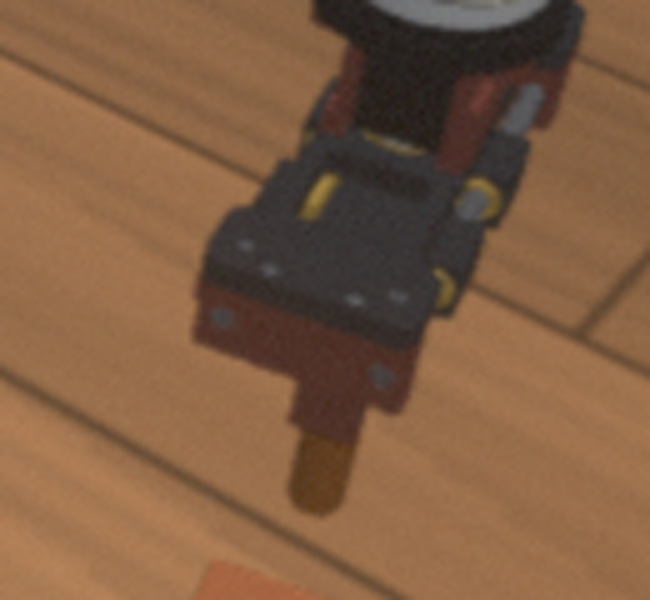

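Request:
servo_tool(plan=[[[0.2,-0.15,0,0,-1],[0.4,-0.3,0,0,-1],[0.6,-0.45,0,0,-1],[0.8,-0.6,0,0,-1],[1,-0.76,0,0,-1],[1,-0.76,0,0,-1]]])

```text
t: 5.1
ee_pos: [0.6049, 0.2094, 0.1527]
tool_rot: [[-0.194, 0.981, 0.004], [0.981, 0.194, -0.0], [-0.001, 0.004, -1.0]]
contact_force: [1.1, 0.2, -0.4]
gripper_width: 0.227
```

Request:
servo_tool(plan=[[[0.1,-0.07,-0.1,0,-1],[0.2,-0.14,-0.3,0,-1],[0.2,-0.14,-0.45,0,-1],[0.2,-0.14,-0.55,0,-1],[0.2,-0.14,-0.55,0,-1],[0.2,-0.14,-0.55,0,-1]]])

```text
t: 5.7
ee_pos: [0.6242, 0.1959, 0.0975]
tool_rot: [[-0.194, 0.981, 0.003], [0.981, 0.194, -0.0], [-0.001, 0.003, -1.0]]
contact_force: [0.4, 0.2, 0.4]
gripper_width: 0.221
```

```bash
python3 - <<'E'
from h import *
st=readout.get_state();p=st['ee_pos'];print(p,st['contact_force'],st['tool_rot'][:,2])
n,(x,y,w,h) = 'scene',(300,210,130,120)
d=cam(n)
for z in (-.046,): print(((proj(d,p+[0,0,z])-[x,y])*6).round(),((proj(d,[.6231,.1971,.04])-[x,y])*6).round())
cv2.imwrite(f'pics/{n}4.png',cv2.resize(d['frame'][y:y+h,x:x+w,::-1],None,fx=6,fy=6,interpolation=cv2.INTER_CUBIC)[:600])
d=cam('top');cv2.imwrite('pics/top4.png',cv2.resize(d['frame'][130:250,120:260,::-1],None,fx=5,fy=5,interpolation=cv2.INTER_CUBIC)[:600])
E
```

```text
[0.6241766  0.19586593 0.09749028] [0.39022936 0.21962846 0.40386429] [ 3.31917732e-03 -3.04606940e-04 -9.99994445e-01]
[223. 504.] [227. 528.]
```

View pics/scene4.png

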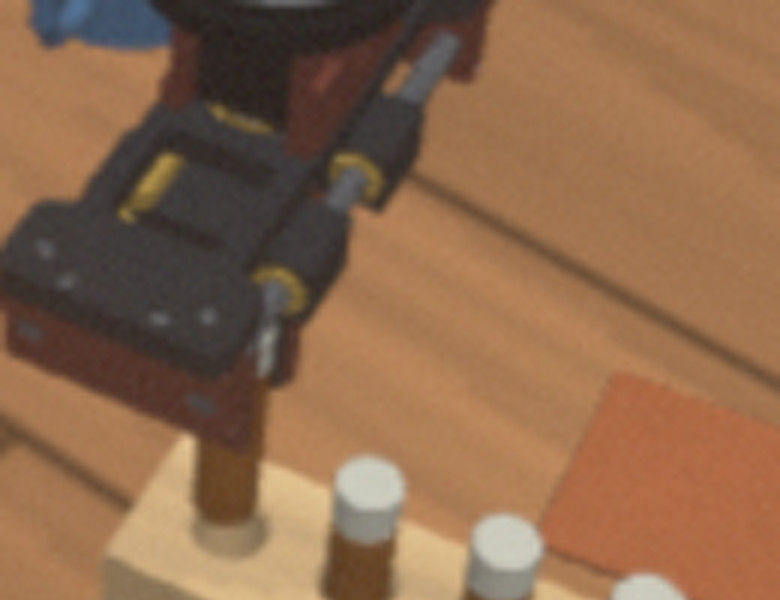

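View pics/top4.png

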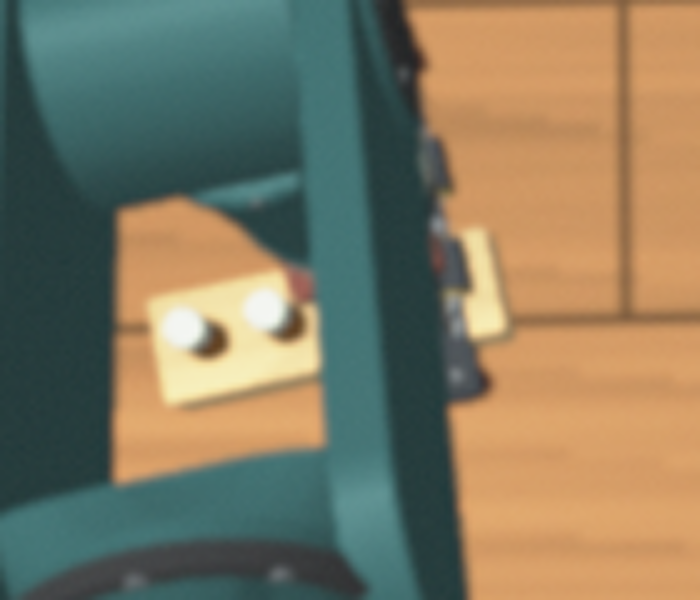

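```bash
python3 - <<'E'
from h import *
p=readout.get_state()['ee_pos'];d=cam('scene')
f6=lambda U,V:((U+.5)/6-.5+300,(V+.5)/6-.5+210)
g=plane(d,*f6(226,505),p[2]-.046);h=plane(d,*f6(228,528),.04)
print(g,h,h-g)
fr=cv2.resize(d['frame'][270:310,325:355,::-1],None,fx=14,fy=14,interpolation=cv2.INTER_CUBIC);cv2.imwrite('pics/z5.png',fr)
E
```

```text
[0.62446335 0.19605204 0.05249684] [0.62258923 0.19624568 0.04      ] [-0.00187412  0.00019364 -0.01249684]
```

View pics/z5.png

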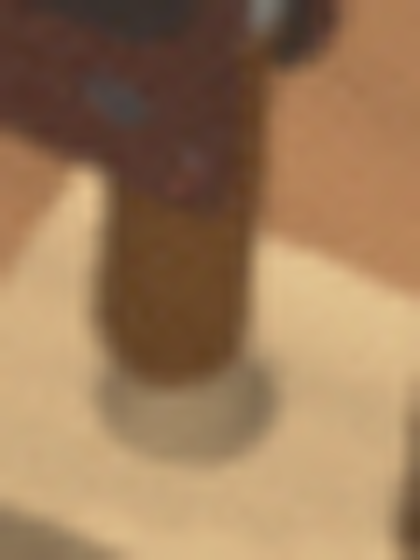

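```bash
python3 - <<'E'
from h import *
p=readout.get_state()['ee_pos'];print(p);d=cam('scene')
f6=lambda U,V:((U+.5)/14-.5+325,(V+.5)/14-.5+270)
g=plane(d,*f6(173,337),p[2]-.046);h=plane(d,*f6(187,400),.04)
print(g,h,h-g)
E
```

```text
[0.62527741 0.19585369 0.09865306]
[0.62473365 0.19544503 0.05265306] [0.62316583 0.19739306 0.04      ] [-0.00156782  0.00194803 -0.01265306]
```

Request:
servo_tool(plan=[[[-0.016,0.012,0,0,-1],[-0.016,0.012,-0.05,0,-1],[-0.016,0.012,-0.1,0,-1],[-0.016,0.012,-0.15,0,-1],[-0.016,0.012,-0.2,0,-1],[-0.016,0.012,-0.2,0,-1]]])

```text
t: 6.5
ee_pos: [0.623, 0.1968, 0.0775]
tool_rot: [[-0.194, 0.981, 0.004], [0.981, 0.194, -0.0], [-0.001, 0.004, -1.0]]
contact_force: [-0.4, -0.4, 0.6]
gripper_width: 0.223
```

Request:
servo_tool(plan=[[[0,0,-0.05,0,-1],[0,0,-0.1,0,-1],[0,0,-0.15,0,-1],[0,0,-0.2,0,-1],[0,0,-0.24,0,-1],[0,0,-0.24,0,-1]]])

```text
t: 7.1
ee_pos: [0.6225, 0.1966, 0.0527]
tool_rot: [[-0.194, 0.981, 0.003], [0.981, 0.194, -0.001], [-0.001, 0.003, -1.0]]
contact_force: [0.3, 0.2, -0.2]
gripper_width: 0.224
```

Request:
servo_tool(plan=[[[0,0,-0.01,0,-1],[0,0,-0.01,0,-0.4],[0,0,-0.01,0,-0.2],[0,0,-0.01,0,0],[0,0,-0.01,0,0.2],[0,0,-0.01,0,0.2]]])

```text
t: 7.7
ee_pos: [0.6225, 0.1966, 0.0517]
tool_rot: [[-0.194, 0.981, 0.003], [0.981, 0.194, -0.001], [-0.001, 0.003, -1.0]]
contact_force: [-0.0, -0.3, 0.3]
gripper_width: 0.589
```

Request:
servo_tool(plan=[[[0,0,0.1,0,0.4],[0,0,0.3,0,0.4],[0,0,0.5,0,0.4],[0,0,0.75,0,0.4],[0,0,1,0,0.4],[0,0,1,0,0.4]]])

```text
t: 8.3
ee_pos: [0.6253, 0.1973, 0.1563]
tool_rot: [[-0.194, 0.981, 0.01], [0.981, 0.194, 0.001], [-0.001, 0.01, -1.0]]
contact_force: [1.1, 0.6, -0.5]
gripper_width: 0.701
```

Request:
servo_tool(plan=[[[0,-0.2,0.2,0.05,0.4],[-0.2,-0.4,0.3,0.1,0.4],[-0.4,-0.7,0.5,0.15,0.4],[-0.5,-1,0.5,0.2,0.4],[-0.5,-1,0.5,0.2,0.4]]])

```text
t: 8.8
ee_pos: [0.5736, 0.0944, 0.2064]
tool_rot: [[-0.561, 0.828, 0.008], [0.828, 0.561, 0.004], [-0.002, 0.009, -1.0]]
contact_force: [-0.3, 0.1, 0.0]
gripper_width: 0.7
```

```bash
python3 - <<'E'
from h import *
st=readout.get_state();print(st['ee_pos'],st['qpos'].round(1))
s=cam('scene');t=cam('top')
cv2.imwrite('pics/s6.png',cv2.resize(s['frame'][245:355,300:440,::-1],None,fx=5,fy=5,interpolation=cv2.INTER_CUBIC))
cv2.imwrite('pics/t6.png',cv2.resize(t['frame'][130:250,120:260,::-1],None,fx=5,fy=5,interpolation=cv2.INTER_CUBIC))
E
```

```text
[0.57362902 0.09441278 0.20637919] [  2.4  19.6  90.5   0.2  69.4 -31.7]
```

View pics/s6.png

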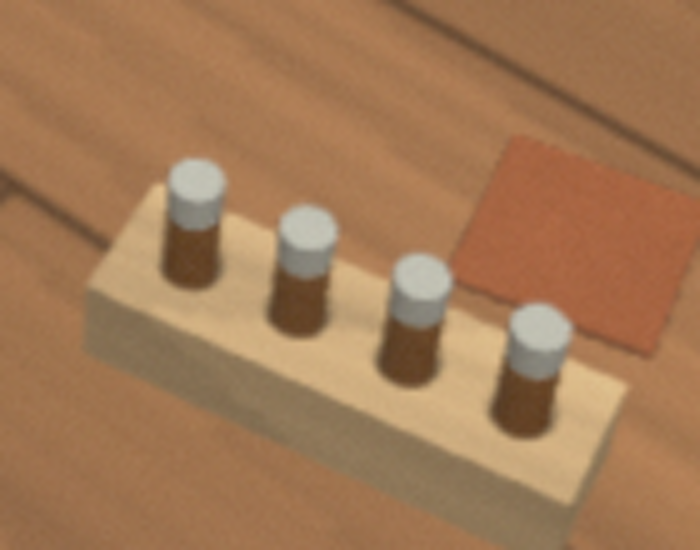

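View pics/t6.png

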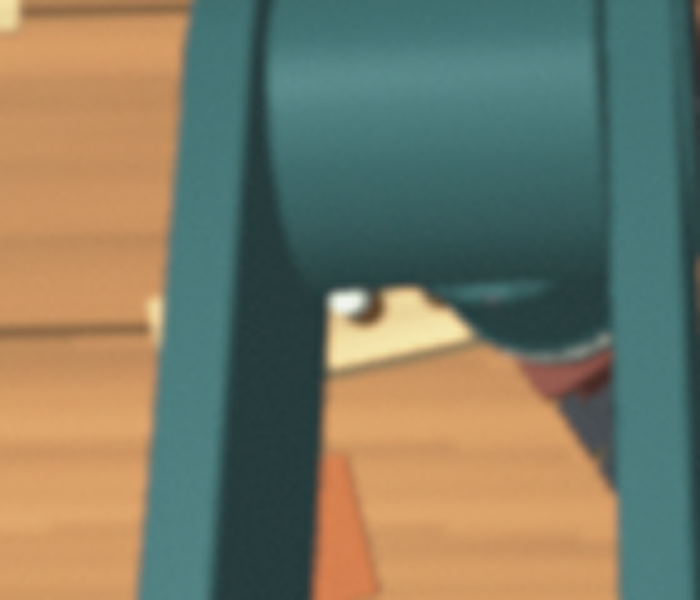

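Request:
servo_tool(plan=[[[-0.05,-0.2,0,0.04,0.6],[-0.1,-0.45,0,0.09,0.8],[-0.15,-0.7,0,0.14,1],[-0.2,-0.95,0,0.18,1],[-0.2,-0.95,0,0.18,1]]])

```text
t: 9.4
ee_pos: [0.5549, 0.0007, 0.2053]
tool_rot: [[-0.814, 0.581, 0.005], [0.581, 0.814, 0.008], [0.0, 0.009, -1.0]]
contact_force: [0.2, 0.5, -0.5]
gripper_width: 1.002
```

Request:
servo_tool(plan=[[[-0.05,-0.2,0,0.04,1],[-0.1,-0.45,0,0.09,1],[-0.15,-0.7,0,0.14,1],[-0.25,-0.95,0,0.18,1],[-0.25,-0.95,0,0.18,1]]])

```text
t: 9.9
ee_pos: [0.5299, -0.0952, 0.2047]
tool_rot: [[-0.966, 0.259, 0.001], [0.259, 0.966, 0.009], [0.001, 0.009, -1.0]]
contact_force: [0.5, 0.1, -0.1]
gripper_width: 1.003
```

Request:
servo_tool(plan=[[[-0.1,-0.2,0,0.04,1],[-0.2,-0.45,0,0.09,1],[-0.3,-0.7,0,0.14,1],[-0.35,-0.95,0,0.18,1],[-0.35,-0.95,0,0.18,1]]])

```text
t: 10.4
ee_pos: [0.4959, -0.1911, 0.2046]
tool_rot: [[-0.996, -0.095, -0.001], [-0.095, 0.995, 0.008], [0.0, 0.009, -1.0]]
contact_force: [0.6, 1.5, -0.4]
gripper_width: 0.999
```

Request:
servo_tool(plan=[[[-0.04,-0.2,-0.1,0.04,1],[-0.07,-0.42,-0.2,0.073,1],[-0.07,-0.42,-0.4,0.073,1],[-0.07,-0.42,-0.5,0.073,1],[-0.07,-0.42,-0.5,0.073,1],[-0.07,-0.42,-0.5,0.073,1]]])

```text
t: 11.0
ee_pos: [0.4894, -0.2318, 0.1546]
tool_rot: [[-0.971, -0.238, -0.002], [-0.238, 0.971, 0.009], [0.0, 0.009, -1.0]]
contact_force: [-0.2, 0.5, -0.4]
gripper_width: 1.001
```

```bash
python3 - <<'E'
from h import *
st=readout.get_state();p=st['ee_pos'];R=st['tool_rot'];print(p,st['qpos'].round(1))
s=cam('scene');t=cam('top')
a=(150,70,150,120);b=(330,170,130,110)
cv2.imwrite('pics/s7.png',cv2.resize(s['frame'][a[1]:a[1]+a[3],a[0]:a[0]+a[2],::-1],None,fx=5,fy=5,interpolation=cv2.INTER_CUBIC))
cv2.imwrite('pics/t7.png',cv2.resize(t['frame'][b[1]:b[1]+b[3],b[0]:b[0]+b[2],::-1],None,fx=5,fy=5,interpolation=cv2.INTER_CUBIC))
for k in(-.044,.044): print((proj(s,p+R[:,1]*k)-a[:2])*5,(proj(t,p+R[:,1]*k)-b[:2])*5)
E
```

```text
[ 0.48939968 -0.2317985   0.15462289] [ -32.9   20.2   98.1    0.4   62.1 -136.9]
[282.86303912 259.92741555] [359.53081848 289.89198743]
[450.69794427 308.94636242] [178.9046635  338.44263837]
```

View pics/s7.png

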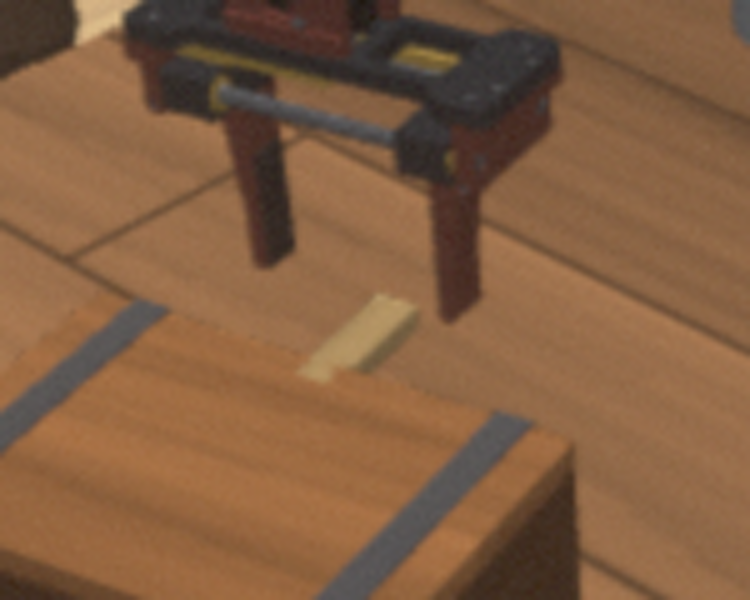

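View pics/t7.png

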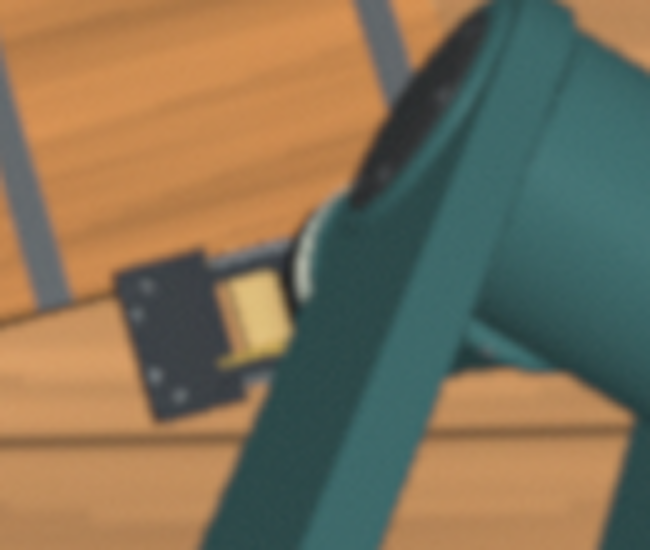

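Request:
servo_tool(plan=[[[0,-0.01,-0.15,0,1],[0,-0.01,-0.3,0,1],[0,-0.01,-0.45,0,1],[0,-0.01,-0.5,0,1],[0,-0.01,-0.5,0,1]]])

```text
t: 11.6
ee_pos: [0.4897, -0.2333, 0.1053]
tool_rot: [[-0.971, -0.238, -0.002], [-0.238, 0.971, 0.008], [-0.0, 0.008, -1.0]]
contact_force: [0.3, 0.4, 0.3]
gripper_width: 0.998
```

```bash
python3 - <<'E'
from h import *
st=readout.get_state();p=st['ee_pos'];print(p,st['contact_force'])
s=cam('scene')
a=(150,70,150,120)
cv2.imwrite('pics/s8.png',cv2.resize(s['frame'][a[1]:a[1]+a[3],a[0]:a[0]+a[2],::-1],None,fx=5,fy=5,interpolation=cv2.INTER_CUBIC))
E
```

```text
[ 0.48965945 -0.23328124  0.10530255] [0.3161946  0.35462725 0.27824388]
```

View pics/s8.png

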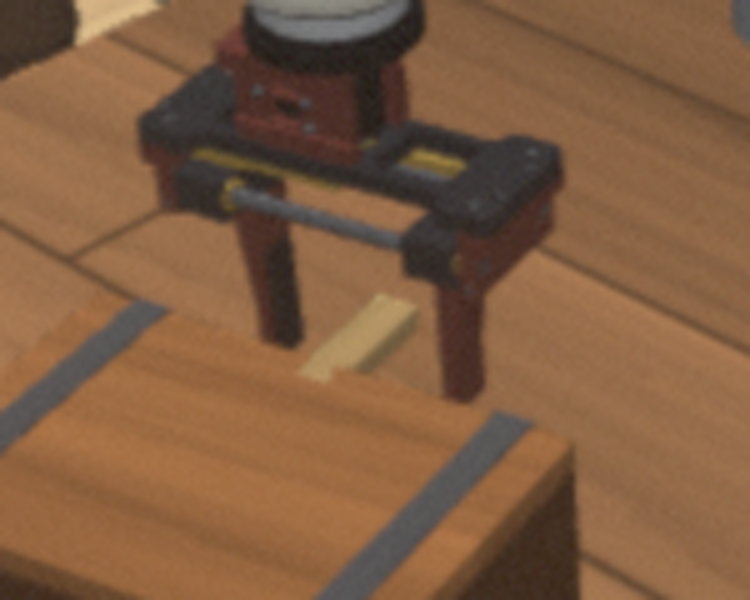

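Request:
servo_tool(plan=[[[0,0,0,0,0],[0,0,0,0,-0.5],[0,0,0,0,-1],[0,0,0,0,-1],[0,0,0,0,-1],[0,0,0,0,-1],[0,0,0,0,-1],[0,0,0,0,-1]]], squeeze=25)

```text
t: 12.45
ee_pos: [0.49, -0.2336, 0.1058]
tool_rot: [[-0.971, -0.238, -0.001], [-0.238, 0.971, 0.008], [-0.001, 0.008, -1.0]]
contact_force: [-0.1, -0.9, 0.0]
gripper_width: 0.31
```

Request:
servo_tool(plan=[[[0,0,0,0,-1],[0,0,0,0,-1],[0,0,0,0,-1]]])

```text
t: 12.75
ee_pos: [0.4905, -0.2356, 0.1059]
tool_rot: [[-0.971, -0.239, 0.0], [-0.239, 0.971, 0.004], [-0.001, 0.004, -1.0]]
contact_force: [0.4, -6.1, -2.5]
gripper_width: 0.246
```

Request:
servo_tool(plan=[[[0.006,0.001,0.088,0,-1],[0.015,0.004,0.176,0,-1],[0.028,0.007,0.263,0,-1],[0.045,0.011,0.349,0,-1],[0.065,0.016,0.435,0,-1],[0.09,0.022,0.52,0,-1],[0.117,0.029,0.603,0,-1],[0.149,0.037,0.685,0,-1]]])

```text
t: 13.55
ee_pos: [0.5057, -0.2319, 0.1751]
tool_rot: [[-0.971, -0.239, 0.0], [-0.239, 0.971, 0.004], [-0.001, 0.004, -1.0]]
contact_force: [2.3, -1.8, -4.9]
gripper_width: 0.25
```

Request:
servo_tool(plan=[[[0,0,0,0,-1],[0,0,0,0,-1]]])

```text
t: 13.75
ee_pos: [0.5058, -0.2319, 0.1753]
tool_rot: [[-0.971, -0.239, 0.001], [-0.239, 0.971, 0.004], [-0.001, 0.003, -1.0]]
contact_force: [0.3, -0.7, -3.2]
gripper_width: 0.248
```

```bash
python3 - <<'E'
from h import *
st=readout.get_state();p=st['ee_pos'];print(p,st['contact_force'],st['ft_torque'],st['gripper_width'])
s=cam('scene')
a=(110,50,170,140)
cv2.imwrite('pics/s9.png',cv2.resize(s['frame'][a[1]:a[1]+a[3],a[0]:a[0]+a[2],::-1],None,fx=4,fy=4,interpolation=cv2.INTER_CUBIC))
E
```

```text
[ 0.50582098 -0.23188541  0.17533579] [ 0.28048741 -0.71422698 -3.20699853] [-0.2269137  -0.16297303  0.01597762] 0.24802030910599143
```

View pics/s9.png

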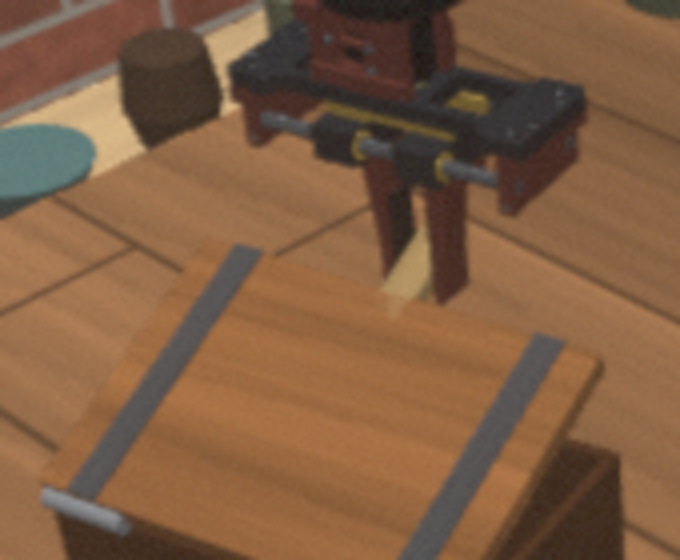

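Request:
servo_tool(plan=[[[0.034,0.008,0.081,0,-1],[0.072,0.018,0.16,0,-1],[0.114,0.028,0.238,0,-1],[0.158,0.039,0.313,0,-1],[0.206,0.051,0.386,0,-1],[0.256,0.063,0.457,0,-1],[0.31,0.076,0.526,0,-1],[0.367,0.09,0.592,0,-1]]])

```text
t: 14.6
ee_pos: [0.5427, -0.2228, 0.2348]
tool_rot: [[-0.971, -0.239, 0.0], [-0.239, 0.971, 0.004], [-0.001, 0.004, -1.0]]
contact_force: [2.7, -2.8, -6.1]
gripper_width: 0.245
```

Request:
servo_tool(plan=[[[0,0,0,0,-1],[0,0,0,0,-1]]])

```text
t: 14.8
ee_pos: [0.543, -0.2227, 0.2351]
tool_rot: [[-0.971, -0.239, 0.001], [-0.239, 0.971, 0.004], [-0.002, 0.003, -1.0]]
contact_force: [0.9, -1.1, -1.9]
gripper_width: 0.249
```

Request:
servo_tool(plan=[[[0.03,0.007,0.032,0,-1],[0.06,0.015,0.064,0,-1],[0.12,0.03,0.125,0,-1],[0.185,0.046,0.183,0,-1],[0.22,0.054,0.21,0,-1],[0.252,0.062,0.238,0,-1],[0.252,0.062,0.238,0,-1],[0.252,0.062,0.238,0,-1]]])

```text
t: 15.6
ee_pos: [0.5685, -0.2163, 0.259]
tool_rot: [[-0.971, -0.24, 0.001], [-0.24, 0.971, 0.004], [-0.002, 0.004, -1.0]]
contact_force: [2.9, -1.3, -4.7]
gripper_width: 0.248
```

Request:
servo_tool(plan=[[[0,0,0,0,-1],[0,0,0,0,-1],[0,0,0,0,-1]]])

```text
t: 15.9
ee_pos: [0.5686, -0.2163, 0.2591]
tool_rot: [[-0.971, -0.239, 0.002], [-0.239, 0.971, 0.004], [-0.003, 0.003, -1.0]]
contact_force: [2.5, -1.5, -5.4]
gripper_width: 0.247
```

```bash
python3 - <<'E'
from h import *
st=readout.get_state();p=st['ee_pos'];print(p,st['contact_force'],st['qvel'].round(2),st['gripper_width'])
s=cam('scene');cv2.imwrite('pics/s10.png',s['frame'][:,:,::-1])
a=(110,40,170,140)
cv2.imwrite('pics/s11.png',cv2.resize(s['frame'][a[1]:a[1]+a[3],a[0]:a[0]+a[2],::-1],None,fx=4,fy=4,interpolation=cv2.INTER_CUBIC))
t=cam('top');cv2.imwrite('pics/t10.png',t['frame'][:,:,::-1])
xc=np.array([.971,.239,0]);yc=np.array([-.239,.971,0]);H=np.array([.6859,-.1847,.1155])
for th in(44,50,56):
  c,q=np.cos(np.radians(th)),np.sin(np.radians(th))
  for y in(-.125,.125):
    P=H-xc*(.17*c-.014*q)+[0,0,.17*q+.014*c]+yc*y
    print(th,y,(proj(s,P)-a[:2])*4,proj(t,P))
E
```

```text
[ 0.56856004 -0.21629599  0.25905159] [ 2.47269805 -1.45658793 -5.35229117] [ 0.11 -0.01 -0.01 -0.07  0.13  0.01] 0.24653246054498631
44 -0.125 [137.20211971 225.3772414 ] [438.26887335 174.98313313]
44 0.125 [552.66310195 347.84539654] [326.36538853 204.79085982]
50 -0.125 [115.44781868 218.74273229] [438.21723804 167.69829118]
50 0.125 [535.88554401 342.65801369] [325.11827225 197.76509038]
56 -0.125 [ 92.21938751 215.58367469] [437.73676077 159.943802  ]
56 0.125 [517.5284028  341.27090751] [323.63164085 190.21339914]
```

View pics/s10.png

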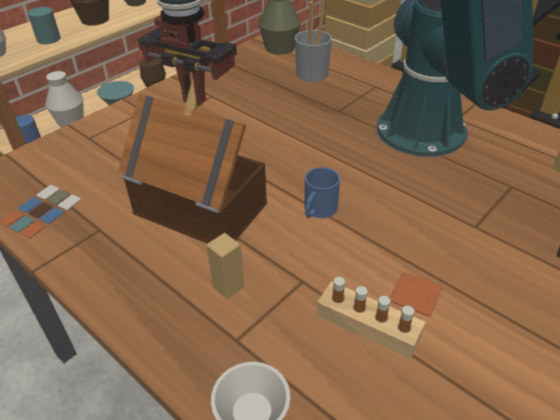

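View pics/s11.png

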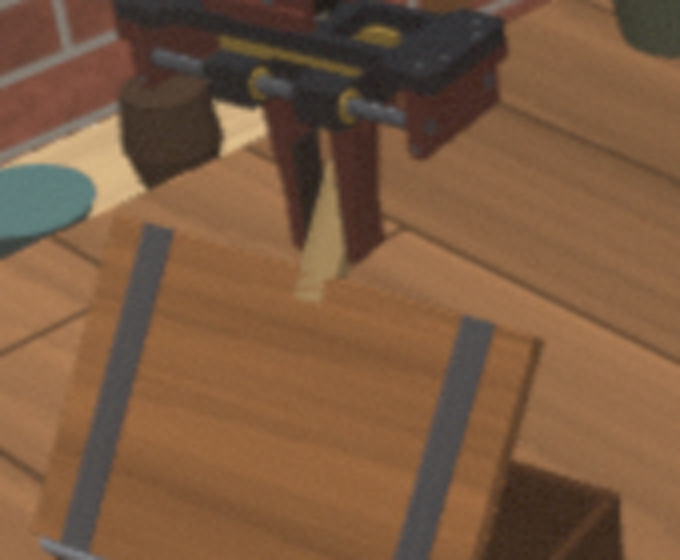

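View pics/t10.png

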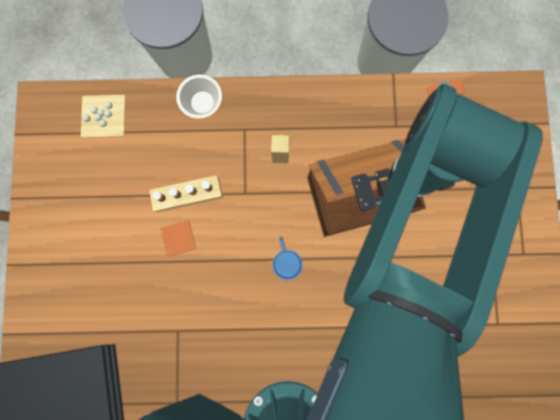

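```bash
python3 -c "
from workcell import readout,ctrl
s=readout.get_state();print(s['t'],s['ee_pos'],s['qvel'].round(2),s['contact_force']);print(ctrl.job_done())"
```

```text
16.0 [ 0.5685629  -0.21627565  0.25902449] [ 0.05 -0.03 -0.08 -0.01  0.06 -0.16] [ 2.48153139 -0.33170842 -5.09688068]
the job is handed in; nothing more can be done
None
```

I stood the tile vial in the rack's empty hole and let go. I then gripped the lid's tab across its width, raised it along its arc and handed the job in at 16.0 s while still holding it; no verdict was reported.

**Vials:** the last pictures show all four caps in one straight, evenly spaced row. I did not measure the vial after letting go. Its tool height at release matched its height on the tile, whose top is level with the hole floor at 6 mm, so it should be fully down.

**Lid:** its front corners sit within about 1 pixel of where I calculated them for 50°, and the joint speeds read near zero. The fingers are 22 mm apart on the tab, squeezing at 25 N, with about 5 N of load on the tool.

**Mug and post:** both look unmoved in the pictures.

**Disagreements:** the two cameras differed by 2–4 mm, and heights found from both together came out 2–4 mm above those in your text. I used averaged positions and lined the vial up with the hole in one view. No check failed.

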